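# Push the chip tray home under the bench lathe

## Task

Before the next part is turned, push the red chip tray along the bench with your fingertips, in between the lathe's feet and under its low bed, until it is fully home: square against the yellow chip guard behind. Do not pick the tray up or let it tip, and leave the brass wheel that lies in it in the tray. Do not knock the lathe or shift the other things about it.

Things in the scene. Friction and masses are not known exactly. Their poses are not given: they have to be found in the camera images.
- lathe: clockmaker's bench lathe, fixed, at a new place and angle each time, about 170 mm tall. Origin on the bench under the middle of the bed; x points from its front (robot's side) squarely under the bed to the rear, y along the bed to the headstock and chuck. It reaches y = -222 to +206 mm; above the bed nothing stands out in front beyond x = -57 mm.
- bed_front (a point): middle of the lower front edge of the grey bed, the low bridge: 24 mm above the bench, at x = -32 mm in the lathe's frame; the bed is 64 mm deep (to x = +32 mm) and 360 mm long. The lathe stands on two feet whose inner faces are at y = -105 and +105 mm (210 mm clear between) and which reach from x = -50 to +72 mm.
- stop (a point): foot of the yellow chip guard's front face, on the bench at its middle (x = +70 mm, y = 0 in the lathe's frame). The guard is a fixed upright sheet 210 mm wide and 46 mm tall behind the bed: the tray's far wall comes to rest against it.
- tray: red chip tray, loose on the bench: open, pressed steel, 160 mm deep (its x), 180 mm wide (its y), 20 mm tall, walls and floor 3 mm, 0.25 to 0.5 kg. Origin at the centre of its underside. It starts in front of the lathe, its x within 13 degrees of the lathe's, up to 40 mm to one side. Home, its origin is at x = -10 mm in the lathe's frame and its near wall stands 58 mm out in front of the bed.
- wheel_center (a point): centre of a toothed brass clock wheel, 47 mm across and 5 mm thick (8 mm at its hub), lying flat and loose on the tray's floor; it must stay in the tray
- oil_mid (a point): middle (50 mm up) of a white oil bottle, 42 mm across and 105 mm tall, standing beside the tray's path; leave it alone
- loupe_mid (a point): middle of a black eyeglass loupe, 38 mm across and 34 mm tall, standing; leave it alone
- bush_mid (a point): middle of a turned brass flanged bush, 38 mm across and 28 mm tall, standing; leave it alone
- driver_grip (a point): handle of a screwdriver with a red handle, 170 mm long, lying flat; leave it alone
- pliers_mid (a point): pliers with blue handles, about 160 mm long and 12 mm high, lying flat; the point is near their middle; leave them alone
- chuckkey_mid (a point): steel chuck key, a T 55 by 50 mm and 12 mm high, lying flat; leave it alone
Things that resemble listed ones, but are neither listed nor needed, are in the scene too. Of the things shaped like the part that bears wheel_center, the brass one is meant. There is more than one size of the tray; the one meant has the size given above.

How it is judged:
By the outcome, as a careful person would: the job done as asked, in the order asked, and still so for the second after the job is handed in, with the robot touching nothing.
It also fails if it takes over 64 s, if anything falls off the work surface, if the arm or the gripper's body presses on something with over 40 N, if the wrist force passes 120 N, or if a joint passes its speed limit or range.

## Robot

A 6-joint arm with a two-finger parallel gripper is mounted at the origin on the work surface. World frame = base frame: x ahead of the robot, y to its left, z up, the work surface at z = 0. Lengths are in mm, angles in rad, forces in N, time in s.
With the tool pointing down it reaches from about 400 to 925 mm from the base axis. Payload 12.5 kg.
Tool frame: the origin (TCP) lies midway between the tips of the shut fingers; the grasp point (between the pads) lies 19 mm behind it (env.pinch_z is the distance from the TCP to the grasp point, in mm); z points along the fingers, y is the line along which they close (so a half turn about z gives the same grasp; the last joint's range is limited). The gripper opens to 95 mm and grips with 3 to 60 N. Pads are 20 mm wide; open, the fingers measure 119 mm over their backs; the gripper's body (75 mm by 180 mm) begins 59 mm behind the grasp point.
Start: joints at [1.01, 0.491, 1.559, -0, 1.092, -0.106], TCP at [274.538, 561.494, 214.661] pointing down, gripper open.
Joint ranges: [-3.1, 3.1], [-0.84, 2.19], [0.05, 2.79], [-1.13, 4.28], [0.06, 2.93], [-2.69, 2.69]. Speed limits (rad/s): [2.22, 2.22, 2.79, 3.14, 3.14, 3.14].

## Interface

Orientations are given as [roll, pitch, yaw] about the fixed x, y, z axes, in that order (R = Rz(yaw) Ry(pitch) Rx(roll)).
In Python, from cell import readout, eyes, job_done, env gives the robot as it stands.
- The arm moves only by the shell command python3 -m jog 'ROWS'. ROWS is a JSON object of lists of equal length, an entry for each row: "dp": the shift along the tool's x, y, z in mm, a list of three; "twist": the turn about the tool's z in degrees; "claw": the closure, from -1 (fully open) to 1 (shut). A call has 1 to 8 rows; each row is the pose to reach, as a shift and turn from the pose commanded when the call began, along the tool's axes at that moment; what a row does not reach only later rows make up. A row lasts 1/12 s, in which the tool goes at most 41.7 mm and 7.16 degrees, less where a joint would pass 70% of its speed; a pose out of reach is approached as far as the arm can. A call with a gripper value outside its range is refused whole. The fingers move at their own pace and stop on an object; the grip force is fixed at half the most. Time passes only in rows, so rows that repeat a pose let the fingers close. It gives the time, the measured TCP pose, the force and the opening at its end, in the units of the state.
- readout.state(): the state, without advancing time (a new reading comes with each control period).
- eyes.read_camera(name): name is "scene" or "top"; returns the picture (400x640x3 uint8, red, green, blue); there is no depth.
- eyes.camera_model(name): a dict with "intrinsics" (3x3 intrinsics, pixels), "R" (3x3) and "t" (3): a world point X has camera coordinates R X + t. Camera axes: x right, y down, z forward; pixel columns grow to the right and rows downward; lengths in mm; the calibration is good to about 2 mm. A picture is of the moment at which its call begins. camera_model takes no time and is no camera call.
- job_done(): hands the job in, once; it reports no verdict.
The state is a dict: "t": time; "joints": joint angles; "qvel": joint speeds; "tau": joint torques, N m; "eef_pos": TCP position; "tcp_rot": TCP orientation; "ft_force": force on the tool from outside, world axes, zero at the start; "moment": the same for the moment, N m; "opening": opening from 0.0 (shut) to 1.0 (fully open).
Only numpy, scipy, OpenCV 4.12 (cv2) and the standard library are available. Lean on these libraries where they do the work, as an engineer would, in place of code of your own. Each camera call takes 0.05 s, during which the arm holds its last target. There are 200 camera calls.

## Working session

There is one attempt and no reset: what is moved stays moved. The work goes in short steps, Python scripts to look and compute and a shell command to move; the robot and the scene stay as the last step left them, time stands still between calls to the robot, and variables do not carry over. Pictures are saved under pics/ and viewed, on a budget of 10 in all, crops included, one or two more only if the job needs it, and the job is handed in when it is done.

```bash
mkdir -p pics; python3 - <<'E'
from cell import readout, eyes, env
import cv2,numpy as np
for n in("scene","top"):
    im=eyes.read_camera(n); np.save(f"pics/{n}0.npy",im); cv2.imwrite(f"pics/{n}0.png",im[...,::-1])
    m=eyes.camera_model(n); R=np.array(m["R"]);print(n,np.array(m["intrinsics"]).round(1).tolist(),R.round(3).tolist(),(-R.T@np.array(m["t"])).round(0))
s=readout.state();print({k:s[k] for k in("t","eef_pos","tcp_rot","ft_force","opening")})
E
```

```text
scene [[379.8, 0.0, 323.6], [0.0, 379.8, 197.6], [0.0, 0.0, 1.0]] [[0.479, 0.878, 0.008], [0.746, -0.402, -0.53], [-0.462, 0.26, -0.848]] [ 963. -259.  919.]
top [[401.2, 0.0, 326.2], [0.0, 401.2, 197.3], [0.0, 0.0, 1.0]] [[-0.019, -1.0, -0.008], [-0.993, 0.02, -0.115], [0.115, 0.006, -0.993]] [ 363.   24. 1188.]
{'t': 0.1, 'eef_pos': array([274.406707  , 561.30053603, 214.13648175]), 'tcp_rot': array([-3.14064411e+00, -1.10234372e-04,  2.68682042e+00]), 'ft_force': array([-1.22615834,  0.29681536, -0.34220211]), 'opening': 1.0002119605301052}
```

View pics/scene0.png

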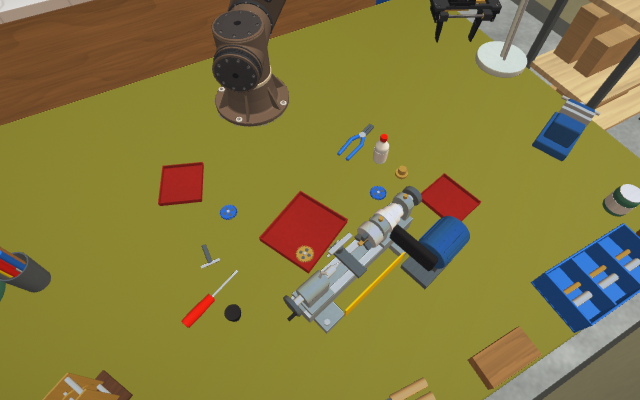

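View pics/top0.png

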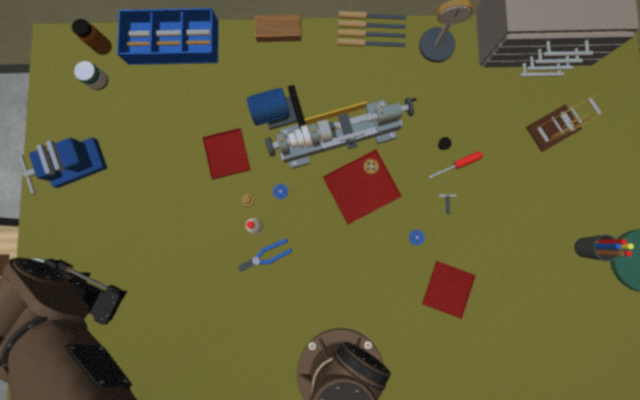

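The scene shows the target tray with the brass wheel at scene px (304,230) and top px (362,187). The lathe is behind it, with the yellow guard at top px (335,112). Next I'll enlarge both views.

```bash
cat > h.py <<'E'
import numpy as np,cv2
from cell import eyes,readout
def ray(n,uv,z):
    m=eyes.camera_model(n);K=np.array(m["intrinsics"]);R=np.array(m["R"]);t=np.array(m["t"])
    c=-R.T@t; d=R.T@np.linalg.solve(K,np.array([uv[0],uv[1],1.]));return (c+d*(z-c[2])/d[2])[:2]
def pix(n,X):
    m=eyes.camera_model(n);p=np.array(m["intrinsics"])@(np.array(m["R"])@np.array(X,float)+np.array(m["t"]));return p[:2]/p[2]
def red(im):
    a=im.astype(int);return ((a[...,0]>75)&(a[...,1]<45)&(a[...,2]<45)).astype(np.uint8)
E
python3 - <<'E'
from h import *
a=np.load("pics/scene0.npy")[170:340,250:450];b=np.load("pics/top0.npy")[85:230,235:425]
A=cv2.resize(a,(800,680),interpolation=cv2.INTER_CUBIC)[:600]
B=cv2.resize(b,(760,580),interpolation=cv2.INTER_CUBIC)
cv2.imwrite("pics/a.png",A[...,::-1]);cv2.imwrite("pics/b.png",B[...,::-1])
for n in("scene","top"):
    im=np.load(f"pics/{n}0.npy");m=red(im)
    for c in cv2.findContours(m,cv2.RETR_EXTERNAL,cv2.CHAIN_APPROX_NONE)[0]:
        if cv2.contourArea(c)<800: continue
        # tray rims: project contour onto z=20 plane, fit rectangle there
        P=np.array([ray(n,p,20) for p in c[:,0].astype(float)],np.float32)
        r=cv2.minAreaRect(P);print(n,cv2.contourArea(c),np.round(r[0]),np.round(r[1]),round(r[2],1),cv2.boxPoints(r).round(0).tolist(), cv2.approxPolyDP(c,6,True)[:,0].tolist())
    y=((im[...,0]>140)&(im[...,1]>100)&(im[...,2]<70)&(abs(im[...,0].astype(int)-im[...,1])>25)).astype(np.uint8)
    for c in cv2.findContours(y,cv2.RETR_EXTERNAL,cv2.CHAIN_APPROX_NONE)[0]:
        if cv2.contourArea(c)>40: print("Y",n,cv2.contourArea(c),cv2.approxPolyDP(c,1.5,True)[:,0].tolist())
E
```

```text
scene 3648.0 [535. -78.] [161. 182.] 26.5 [[422.0, -32.0], [503.0, -195.0], [648.0, -123.0], [566.0, 40.0]] [[299, 192], [260, 240], [308, 272], [346, 219]]
scene 1494.0 [644. 321.] [129. 122.] 13.2 [[567.0, 365.0], [595.0, 247.0], [720.0, 276.0], [692.0, 394.0]] [[444, 174], [422, 201], [441, 217], [461, 220], [479, 201]]
scene 1546.0 [ 237. -317.] [117. 136.] 68.9 [[153.0, -348.0], [280.0, -397.0], [322.0, -287.0], [195.0, -238.0]] [[202, 163], [163, 166], [159, 204], [200, 201]]
Y scene 1074.5 [[42, 399], [68, 399], [70, 396], [75, 399], [116, 399], [118, 396], [96, 392], [95, 386], [102, 382], [66, 373]]
Y scene 64.0 [[526, 365], [521, 365], [497, 384], [492, 385], [495, 387], [500, 381], [502, 382]]
Y scene 820.0 [[523, 331], [519, 334], [519, 330], [477, 359], [473, 358], [477, 363], [477, 360], [484, 359], [512, 340], [523, 336], [525, 338], [480, 368], [488, 379], [503, 367], [519, 359], [521, 355], [523, 358], [538, 349], [535, 348], [526, 355], [524, 353], [532, 346], [535, 346], [533, 343], [534, 345], [511, 360], [509, 358], [521, 349], [521, 346], [524, 347], [526, 343],
[... 180 characters left out ...]
, 257], [619, 259]]
Y scene 94.0 [[400, 166], [395, 172], [398, 176], [405, 177], [407, 175], [406, 169], [403, 168], [404, 166]]
top 1713.0 [ 229. -312.] [115. 125.] 68.6 [[150.0, -342.0], [266.0, -388.0], [308.0, -281.0], [191.0, -236.0]] [[437, 262], [423, 303], [461, 316], [474, 276]]
top 2997.5 [531. -74.] [154. 175.] 26.3 [[422.0, -29.0], [500.0, -186.0], [639.0, -118.0], [561.0, 39.0]] [[375, 150], [324, 177], [347, 222], [399, 195]]
top 1521.5 [637. 327.] [129. 113.] 13.1 [[562.0, 368.0], [587.0, 258.0], [713.0, 287.0], [687.0, 397.0]] [[239, 129], [204, 137], [213, 178], [248, 169]]
Y top 46.5 [[448, 3], [448, 5], [455, 4], [458, 1], [459, 3], [468, 4], [466, 0], [453, 0], [452, 3]]
```

View pics/a.png

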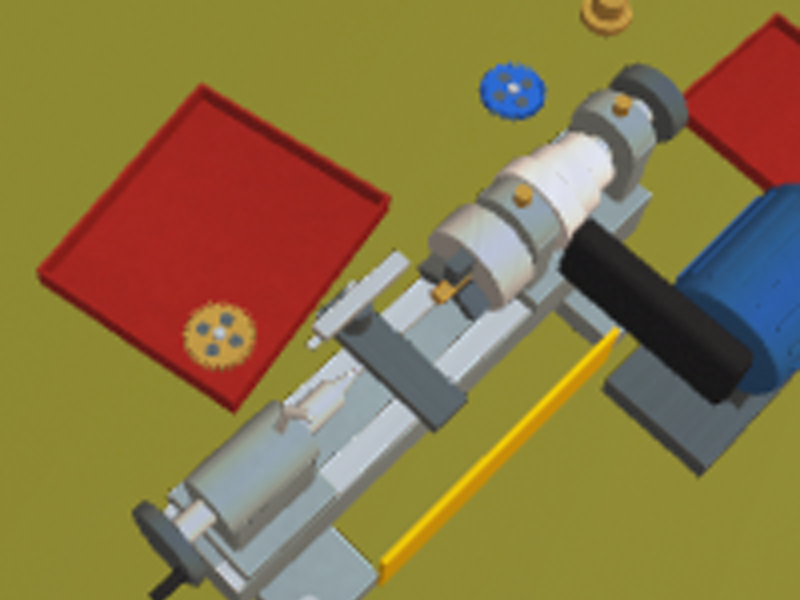

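View pics/b.png

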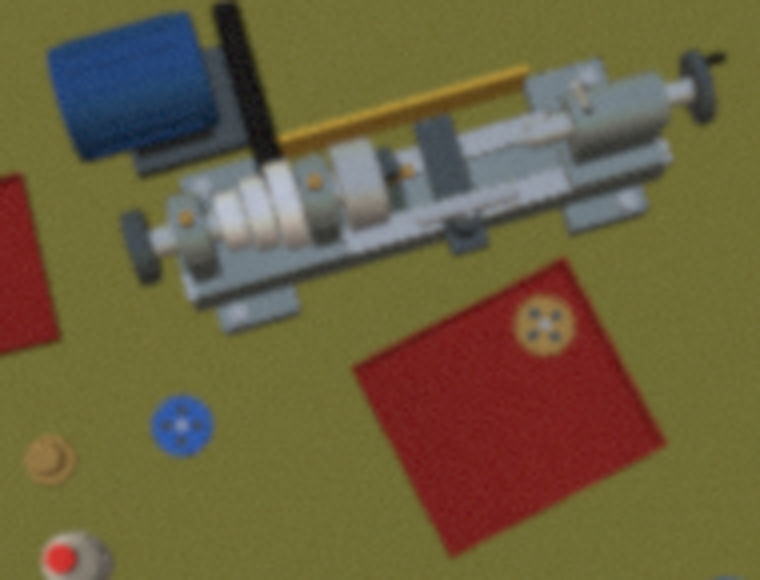

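The crops show the guard's end at crop a (380,580). In crop b the feet's inner front corners are at about (298,314) and (570,232), and the guard's bottom edge is visible. Computing the lathe frame from these.

```bash
python3 - <<'E'
from h import *
f=lambda u,v:(235+(u+.5)/4-.5,85+(v+.5)/4-.5)
g=lambda u,v:(250+(u+.5)/4-.5,170+(v+.5)/4-.5)
def seg(l,p,q):
    d=q-p;print(l,p.round(1),q.round(1),"len",np.linalg.norm(d).round(1),"ang",np.degrees(np.arctan2(d[1],d[0])).round(2))
for z in(0,10,24):
    seg(f"feet front inner z{z}",ray("top",f(570,232),z),ray("top",f(298,314),z))
seg("feet outer",ray("top",f(648,210),0),ray("top",f(221,334),0))
seg("guard top scene46",ray("scene",g(380,561),46),ray("scene",g(615,331),46))
seg("guard bot scene0",ray("scene",g(383,585),0),ray("scene",g(617,340),0))
seg("guard top topview46",ray("top",f(528,66),46),ray("top",f(280,134),46))
seg("guard bot topview0",ray("top",f(526,76),0),ray("top",f(285,155),0))
seg("bed front lower 24",ray("top",f(668,163),24),ray("top",f(196,307),24))
seg("bed rear low scene24",ray("scene",g(245,600),24),ray("scene",g(650,205),24))
# wheel
for n in("scene","top"):
    print(n)
print(ray("scene",g(219,335),8),ray("top",f(545,325),8))
for n,p in dict(oil=(253,226),loupe=(445,144),bush=(247,200),drvtip=(430,177),key=(449,203),pl=(265,252)).items(): print(n,ray("top",p,20).round(0))
E
```

```text
feet front inner z0 [ 664.9 -126.1] [606.1  80.6] len 214.9 ang 105.88
feet front inner z10 [ 662.4 -124.8] [604.   80.1] len 213.1 ang 105.88
feet front inner z24 [ 658.8 -123.1] [601.2  79.5] len 210.6 ang 105.88
feet outer [ 680.7 -185.7] [592.  138.8] len 336.4 ang 105.29
guard top scene46 [776.3 -94.6] [722.9 106.1] len 207.7 ang 104.9
guard bot scene0 [779.6 -91.6] [716.1 122.8] len 223.6 ang 106.5
guard top topview46 [778.9 -93.6] [731.2  89.7] len 189.4 ang 104.57
guard bot topview0 [787.7 -96.6] [729.5  88.8] len 194.3 ang 107.44
bed front lower 24 [ 709.8 -197.7] [608.  154.7] len 366.9 ang 106.11
bed rear low scene24 [ 753.7 -170.5] [652.6 188.7] len 373.1 ang 105.72
scene
top
[ 592.52874716 -105.62973077] [ 592.28337658 -104.06578678]
oil [419. 246.]
loupe [ 651. -325.]
bush [496. 263.]
drvtip [ 553. -275.]
key [ 475. -327.]
pl [344. 211.]
```

```bash
cat >> h.py <<'E'
from scipy.spatial.transform import Rotation as Ro
def togo(x,y,z,yaw):
    s=readout.state();R=Ro.from_euler("xyz",s["tcp_rot"]).as_matrix()
    d=R.T@(np.array([x,y,z])-s["eef_pos"]);yn=np.degrees(s["tcp_rot"][2])
    print("t",round(s["t"],2),"at",np.round(s["eef_pos"],1),"yaw",round(yn,2),"F",np.round(s["ft_force"],1),"dp",d.round(1),"twist",round((yn-yaw+180)%360-180,1))
E
python3 -m jog '{"dp":[[-260,-195,0],[-260,-195,0],[-260,-195,0],[-260,-195,0],[-260,-195,0],[-260,-195,0],[-260,-195,0],[-260,-195,0]],"twist":[56,56,56,56,56,56,56,56],"claw":[-1,-1,-1,-1,-1,-1,-1,-1]}'
python3 -c "
from h import *
togo(431,-128,150,26.4)"
```

```text
t: 0.77
eef_pos: [423.1, 269.6, 214.6]
tcp_rot: [-3.141, 0.0, 1.702]
ft_force: [0.8, 0.3, 0.7]
opening: 1.001
t 0.77 at [423.1 269.6 214.6] yaw 97.54 F [0.8 0.3 0.7] dp [-395.2  -44.3   64.7] twist 71.1
```

```bash

python3 -m jog '{"dp":[[-320,-36,40],[-320,-36,40],[-320,-36,40],[-320,-36,40],[-320,-36,40],[-320,-36,40],[-320,-36,40],[-320,-36,40]],"twist":[56,56,56,56,56,56,56,56],"claw":[-1,-1,-1,-1,-1,-1,-1,-1]}' >/dev/null
python3 -c "
from h import *
togo(431,-128,40,26.4)"
```

```text
t 1.43 at [430.6 -52.3 174.3] yaw 41.53 F [ 1.5 -0.1 -0.3] dp [-49.8  56.9 134.3] twist 15.1
```

```bash

python3 -m jog '{"dp":[[-50,57,30],[-50,57,30],[-50,57,30],[-50,57,70],[-50,57,110],[-50,57,134],[-50,57,134],[-50,57,134]],"twist":[15,15,15,15,15,15,15,15],"claw":[-1,-1,-1,-1,-1,-1,-1,-1]}' >/dev/null
python3 - <<'E'
from h import *
togo(431,-128,9,26.4)
im=np.hstack([eyes.read_camera("scene")[120:320,200:450],eyes.read_camera("top")[85:285,250:450]])
cv2.imwrite("pics/c.png",cv2.resize(im,(800,356))[...,::-1])
E
```

```text
t 2.1 at [ 431.5 -125.2   40.2] yaw 26.96 F [-0.  -0.3 -0. ] dp [-1.6  2.3 31.2] twist 0.6
```

View pics/c.png

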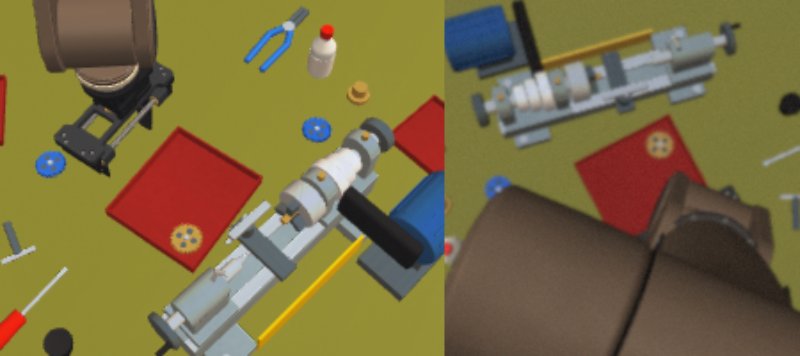

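```bash

python3 -m jog '{"dp":[[0,2,20],[0,2,31],[3,2,31],[8,2,31],[13,2,31],[17,2,31],[21,2,31],[24,2,31]],"twist":[0.6,0.6,0.6,0.6,0.6,0.6,0.6,0.6],"claw":[-1,-1,-1,-1,-1,-1,-1,-1]}'
python3 - <<'E'
from h import *
togo(431,-128,9,26.4)
E
```

```text
t: 2.87
eef_pos: [454.5, -116.2, 10.2]
tcp_rot: [3.141, -0.0, 0.46]
ft_force: [-4.1, -2.7, 3.5]
opening: 1.002
t 2.87 at [ 454.5 -116.2   10.2] yaw 26.38 F [-4.1 -2.7  3.5] dp [-26.3   0.1   1.2] twist -0.0
```

```bash

python3 -m jog '{"dp":[[4,0,0],[8,0,0],[12,-1,0],[16,-1,0],[20,-2,0],[24,-2,0],[28,-3,0],[32,-3,0]],"twist":[0,0,0,0,0,0,0,0],"claw":[-1,-1,-1,-1,-1,-1,-1,-1]}'
cat >> h.py <<'E'
L=np.array([680,-11.]);A=np.radians(15.5)
def lf(p): d=np.array(p)-L;return np.array([d@[np.cos(A),np.sin(A)],d@[-np.sin(A),np.cos(A)]]).round(1)
def look(n="scene"):
    im=eyes.read_camera(n);m=red(im)
    c=[c for c in cv2.findContours(m,cv2.RETR_EXTERNAL,cv2.CHAIN_APPROX_NONE)[0] if cv2.contourArea(c)>800]
    c=min(c,key=lambda c:np.linalg.norm(np.mean([ray(n,p,20) for p in c[:,0]],0)-[580,-50]))
    P=np.array([ray(n,p,20) for p in c[:,0].astype(float)],np.float32)
    r=cv2.minAreaRect(P);print(n,"centre lathe",lf(r[0]),"size",np.round(r[1],1),"yaw",round(r[2]%90-15.5,1),"corners lathe",[lf(q).tolist() for q in cv2.boxPoints(r)])
    return im
E
python3 - <<'E'
from h import *
togo(584,-38,9,15.5)
look();print(lf(readout.state()["eef_pos"][:2]))
E
```

```text
t: 3.53
eef_pos: [481.7, -99.3, 9.6]
tcp_rot: [-3.141, 0.0, 0.46]
ft_force: [-4.6, -1.9, 3.8]
opening: 1.0
t 3.53 at [481.7 -99.3   9.6] yaw 26.34 F [-4.6 -1.9  3.8] dp [118.8  -9.6   0.6] twist 10.8
scene centre lathe [-124.6  -15.8] size [162.5 182.4] yaw 10.8 corners lathe [[-221.5, 58.7], [-187.4, -120.6], [-27.8, -90.2], [-61.8, 89.0]]
[-214.   -32.2]
```

```bash

python3 -m jog '{"dp":[[4,0,0],[8,0,0],[12,-1,0],[16,-1,0],[20,-2,0],[24,-2,0],[28,-3,0],[32,-3,0]],"twist":[0,0,0,0,0,0,0,0],"claw":[-1,-1,-1,-1,-1,-1,-1,-1]}'
python3 - <<'E'
from h import *
togo(584,-38,9,15.5)
look();print(lf(readout.state()["eef_pos"][:2]))
E
```

```text
t: 4.25
eef_pos: [509.2, -82.4, 9.6]
tcp_rot: [-3.141, -0.0, 0.46]
ft_force: [-1.1, -0.2, 0.2]
opening: 1.001
t 4.25 at [509.2 -82.4   9.6] yaw 26.35 F [-1.1 -0.2  0.2] dp [86.7 -6.6  0.6] twist 10.8
scene centre lathe [-105.8   -9.2] size [138.1 182.3] yaw 11.0 corners lathe [[-191.0, 67.0], [-156.1, -111.9], [-20.5, -85.4], [-55.4, 93.4]]
[-182.9  -23.3]
```

```bash

python3 -m jog '{"dp":[[4,-0.5,0],[9,-1.5,0],[14,-3,0],[19,-4,0],[23.5,-5.2,0],[28,-6.4,0],[33,-7.6,0],[37.5,-8.6,0]],"twist":[0.6,1.5,2.5,3.5,4.5,5.5,6.5,7.3],"claw":[-1,-1,-1,-1,-1,-1,-1,-1]}'
python3 - <<'E'
from h import *
togo(584,-38,9,15.5)
im=look();print(lf(readout.state()["eef_pos"][:2]))
im=np.hstack([im[120:320,200:450],eyes.read_camera("top")[85:285,250:450]])
cv2.imwrite("pics/d.png",cv2.resize(im,(800,356))[...,::-1])
E
```

```text
t: 4.97
eef_pos: [539.1, -58.1, 9.6]
tcp_rot: [-3.142, -0.0, 0.331]
ft_force: [-1.4, -1.1, -0.2]
opening: 0.998
t 4.97 at [539.1 -58.1   9.6] yaw 18.94 F [-1.4 -1.1 -0.2] dp [49.  -4.4  0.6] twist 3.4
scene centre lathe [-91.   -4.7] size [ 94.2 182.2] yaw 3.6 corners lathe [[-143.7, 83.3], [-132.3, -98.6], [-38.2, -92.7], [-49.7, 89.2]]
[-147.7   -7.5]
```

View pics/d.png

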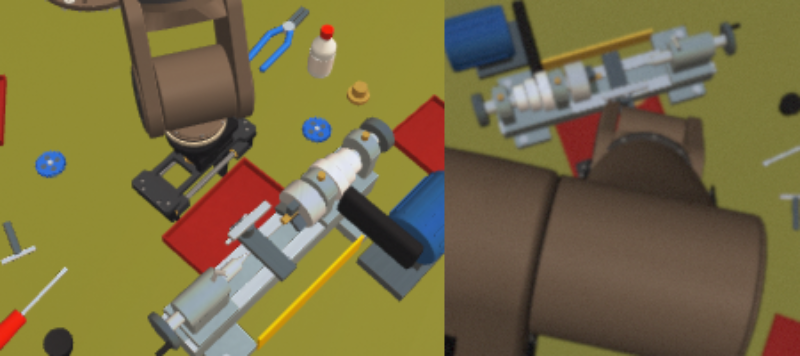

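```bash

python3 -m jog '{"dp":[[3,-0.5,0],[6,-1,0],[9,-1.5,0],[12.5,-2,0],[16,-2.6,0],[19,-3.2,0],[22,-3.7,0],[25.5,-4.1,0]],"twist":[0.4,0.8,1.3,1.8,2.3,2.8,3.1,3.4],"claw":[-1,-1,-1,-1,-1,-1,-1,-1]}'
python3 - <<'E'
from h import *
togo(584,-38,9,15.5)
im=look();print(lf(readout.state()["eef_pos"][:2]))
E
```

```text
t: 5.73
eef_pos: [561.6, -46.0, 9.6]
tcp_rot: [-3.141, 0.0, 0.272]
ft_force: [-2.1, -0.8, 0.4]
opening: 1.005
t 5.73 at [561.6 -46.    9.6] yaw 15.61 F [-2.1 -0.8  0.4] dp [23.7 -1.7  0.6] twist 0.1
scene centre lathe [-79.1  -2.3] size [ 67.1 182.2] yaw 0.7 corners lathe [[-113.8, 88.4], [-111.5, -93.8], [-44.4, -92.9], [-46.7, 89.3]]
[-122.7   -2.2]
```

```bash

python3 -m jog '{"dp":[[3,-0.2,0],[6,-0.4,0],[9,-0.7,0],[12,-1,0],[14,-1.2,0],[16,-1.3,0],[17.5,-1.3,0],[19,-1.3,0]],"twist":[0,0,0,0,0,0,0,0],"claw":[-1,-1,-1,-1,-1,-1,-1,-1]}'
python3 - <<'E'
from h import *
togo(584,-38,9,15.5)
im=look();print(lf(readout.state()["eef_pos"][:2]))
E
```

```text
t: 6.45
eef_pos: [579.5, -39.7, 9.7]
tcp_rot: [-3.141, 0.0, 0.273]
ft_force: [-3.7, -0.7, 1.6]
opening: 1.004
t 6.45 at [579.5 -39.7   9.7] yaw 15.65 F [-3.7 -0.7  1.6] dp [ 4.8 -0.5  0.7] twist 0.1
scene centre lathe [ 53.6 329.3] size [128.6 121.5] yaw -2.4 corners lathe [[-8.1, 392.6], [-13.2, 271.2], [115.4, 265.9], [120.4, 387.3]]
[-104.3   -0.9]
```

```bash

python3 -m jog '{"dp":[[1,0,0],[2,0,0],[3,0,0],[3.5,0,0]],"twist":[0,0,0,0],"claw":[-1,-1,-1,-1]}'
python3 -m jog '{"dp":[[0.7,0,0],[1.3,0,0],[1.3,0,0]],"twist":[0,0,0],"claw":[-1,-1,-1]}'
```

```text
t: 6.83
eef_pos: [582.9, -38.9, 9.6]
tcp_rot: [-3.142, -0.0, 0.273]
ft_force: [-3.6, -1.3, 2.6]
opening: 1.0
t: 7.08
eef_pos: [583.1, -38.7, 9.6]
tcp_rot: [-3.141, 0.002, 0.273]
ft_force: [-7.8, -3.0, 5.7]
opening: 1.0
```

```bash

python3 -m jog '{"dp":[[0.7,0,0],[1.4,0,0],[2,0,0],[2,0,0]],"twist":[0,0,0,0],"claw":[-1,-1,-1,-1]}'
python3 - <<'E'
from h import *
togo(584,-38,9,15.5);s=readout.state();print(s["moment"],lf(s["eef_pos"][:2]))
im=eyes.read_camera("scene")
cv2.imwrite("pics/e.png",cv2.resize(im[170:320,230:430],(800,600),interpolation=cv2.INTER_CUBIC)[...,::-1])
E
```

```text
t: 7.42
eef_pos: [583.2, -38.3, 9.6]
tcp_rot: [-3.14, 0.006, 0.273]
ft_force: [-16.0, -6.4, 11.4]
opening: 1.001
t 7.42 at [583.2 -38.3   9.6] yaw 15.62 F [-16.   -6.4  11.4] dp [ 0.8 -0.1  0.6] twist 0.1
[-1.58082898  3.00760296 -0.40459125] [-100.6   -0.5]
```

View pics/e.png

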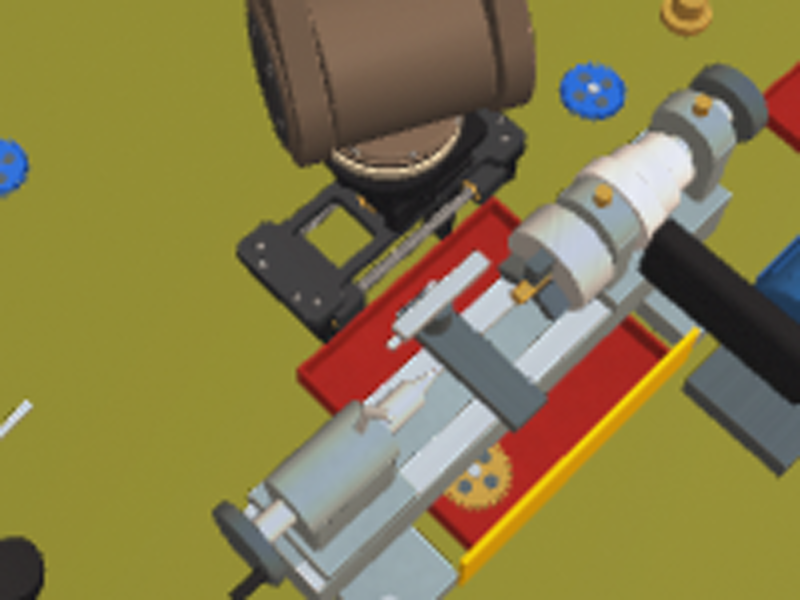

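```bash

python3 -m jog '{"dp":[[-3,0,0],[-8,0,0],[-20,0,0],[-35,0,0],[-50,0,0],[-60,0,0],[-60,0,-40],[-60,0,-80]],"twist":[0,0,0,0,0,0,0,0],"claw":[-1,-1,-1,-1,-1,-1,-1,-1]}'
python3 -m jog '{"dp":[[-20,0,-40],[-20,0,-80],[-20,0,-120],[-20,0,-120]],"twist":[0,0,0,0],"claw":[-1,-1,-1,-1]}' >/dev/null
python3 - <<'E'
from h import *
im=eyes.read_camera("scene");m=red(im)
# near wall: outer rim edge in scene (robot-side boundary of the red area), z=20
cs=[c[:,0] for c in cv2.findContours(m,cv2.RETR_EXTERNAL,cv2.CHAIN_APPROX_NONE)[0] if cv2.contourArea(c)>150]
P=np.array([ [*ray("scene",p,20)] for c in cs for p in c.astype(float)]);Q=np.array([lf(p) for p in P])
Q=Q[(abs(Q[:,1])<100)&(abs(Q[:,0])<150)]
e=[(Q[(Q[:,1]>=y)&(Q[:,1]<y+8),0].min(),y+4) for y in range(-80,80,8) if ((Q[:,1]>=y)&(Q[:,1]<y+8)).any()]
print(np.round(e,1).tolist());e=np.array(e);e=e[abs(e[:,0]+92)<8];k=np.polyfit(e[:,1],e[:,0],1);print("near edge x0",k[1].round(1),"yaw deg",-np.degrees(k[0]).round(2),"y range",Q[:,1].min(),Q[:,1].max())
cv2.imwrite("pics/f.png",cv2.resize(im[170:320,230:430],(800,600),interpolation=cv2.INTER_CUBIC)[...,::-1])
E
```

```text
t: 8.13
eef_pos: [527.0, -54.2, 89.0]
tcp_rot: [-3.139, 0.003, 0.272]
ft_force: [1.4, 0.5, 0.7]
opening: 0.997
[[-87.5, -76.0], [-86.4, -68.0], [-86.9, -60.0], [-87.3, -52.0], [-87.6, -44.0], [-86.5, -36.0], [-87.0, -28.0], [-87.4, -20.0], [-87.7, -12.0], [-86.6, -4.0], [-87.1, 4.0], [-87.6, 12.0], [-86.0, 20.0], [-86.5, 28.0], [-86.9, 36.0], [-87.4, 44.0], [-87.7, 52.0], [-86.6, 60.0], [-87.0, 68.0], [-87.5, 76.0]]
near edge x0 -87.1 yaw deg 0.01 y range -91.3 90.3
```

View pics/f.png

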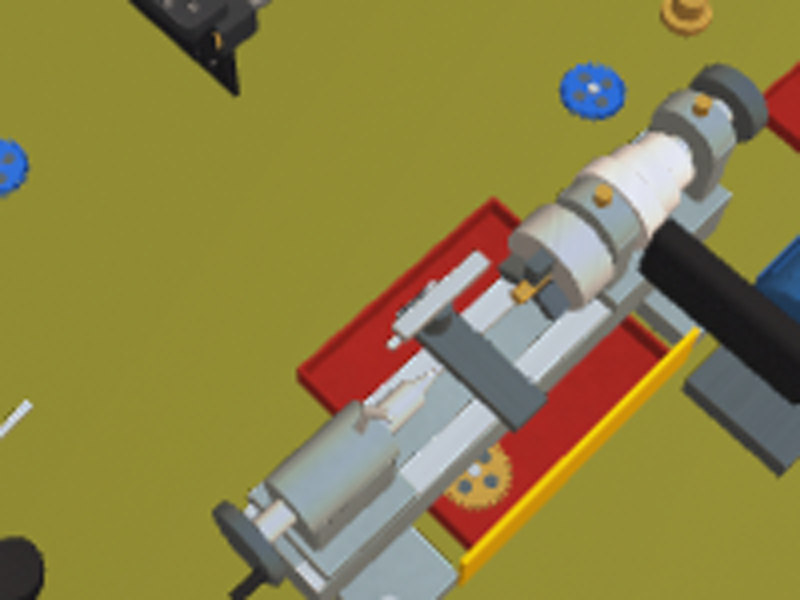

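```bash
python3 -c "
from cell import job_done,readout
print(job_done(),readout.state()['t'])"
```

```text
the job is handed in; nothing more can be done
the job is handed in; nothing more can be done
```

I pushed the red tray in between the lathe's feet and under the bed until it stopped against the yellow chip guard, then backed the gripper off, raised it clear and handed the job in. I pushed with both open fingertips low on the near wall, steering out its 11° skew on the way. The push took about 8 s of the 64 s.

**Home:** the tray stopped against something firm. The force rose to about 17 N (about 21 N with the vertical part) while the tray moved only about 0.5 mm. The guard hides the tray's far wall, so I did not see that contact directly.

**Square and centred:** after backing off, the near wall measured 0.0° from my estimate of the lathe's angle. That estimate came from edges that scattered by about 1.4° either side. The tray is centred within about 1 mm.

**Disagreement:** the near wall measured at x = -87 mm in the lathe's frame instead of -90 mm. I put this down to calibration and an error of a few mm in my lathe position.

**Wheel and other things:** the last scene-camera crop shows the brass wheel still in the tray. The lathe, guard, bush and blue wheels look unmoved in it. The other things were last in view mid-push, or not checked again, but the arm did not go near them.

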